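# Top up the ferrite-ring magazine to its level clip

## Task

Top up the ring feeder: lift the steel follower weight out of the slotted tube and stand it upright on the bench beside it, then stack plain ferrite rings from the tray on the one in the tube until the top of the stack lies between the two lines of the level clip, and put the follower back upright on top. Ferrite is brittle, so lower the rings and the follower down the tube and do not let them fall in it. Leave the spare rings in the tray and everything else where it is.

Things in the scene. Friction and masses are not known exactly. Their poses are not given: they have to be found in the camera images.
- magazine: stack magazine of the ring feeder, fixed to the bench: an aluminium base (x -55 to +95 mm, y +-45 mm, 14 mm high; behind the tube, at +x, an air cylinder with fittings up to 44 mm high) carrying an upright clear tube. Origin on the tube's axis at bench height, z up
- tube_floor (a point): on the tube's axis, the floor inside on which the stack stands (20 mm above the bench); a round socket, 62 mm across and 6 mm high, holds the tube here
- tube_mouth (a point): on the tube's axis at its flared upper rim, 70 mm above its floor. Clear tube, inner diameter 46 mm, wall 3 mm; two slots 34 mm wide run from the socket at its foot to the rim on the magazine's +y and -y sides, so fingers closing along the magazine's y can go down beside the stack; the walls stand on the +x and -x sides
- line_low (a point): lower line: on the tube's axis, at the height of the lower of the two thin black bars of the level clip. The clip goes round the outside of the two tube walls (28.5 mm radius; a thumb screw to 37 mm at -x) and leaves the slots free. It is set to a different height each time and does not move
- line_high (a point): upper line: the same for the upper bar, 18 mm above the lower one
- follower_foot (a point): steel follower weight, 0.3 kg, 95 mm tall: a disc 41 mm across and 20 mm thick, a 12 mm stem, and a round knob 22 mm across and 23 mm tall at the top. This point is the centre of its underside; z up its stem. It starts in the tube, on the one ring there
- follower_knob (a point): centre of the follower's knob, 83.5 mm above its underside; gripped here
- tray: low plain metal tray, 300 by 150 mm (x by y), fixed; floor 3 mm thick, rim 10 mm high. Origin at the centre of its underside, on the bench. The rings and a choke lie in a row along its x, about 54 mm apart, near its middle line. The bench between tray and magazine is clear: the follower can stand there
- ring_0_mid (a point): centre (half-way up) of the ferrite ring that is already in the tube. All five rings are alike: dark grey discs 42 mm across, 12.5 mm thick, with a 14 mm hole, 74 g, lying flat; z is the ring's axis
- ring_1_mid (a point): centre of a ferrite ring lying flat in the tray, like the one in the tube
- ring_2_mid (a point): centre of a ferrite ring lying flat in the tray, like the one in the tube
- ring_3_mid (a point): centre of a ferrite ring lying flat in the tray, like the one in the tube
- ring_4_mid (a point): centre of a ferrite ring lying flat in the tray, like the one in the tube
- choke_tray: wound choke, 38 mm across and 16 mm high, wrapped in pale wire, lying somewhere in the tray's row: not wanted. Origin under its centre
- choke_bench: copper-wound choke, 32 mm across and 15 mm high, on the bench in front of the magazine: leave. Origin under its centre
- big_ring: larger ferrite ring, 58 mm across and 15 mm high, on the bench right of the tray: leave. Origin under its centre
- board: green circuit board, 100 by 160 mm, parts up to 13 mm high, on the bench left of the magazine: leave. Origin under its centre
- driver: screwdriver, 180 mm long along its x, on the bench to the right: leave
- flux_jar: small jar, 44 mm across and 55 mm high, on the bench at the back: leave. Origin under its centre
Not all that is in view belongs to the job. What is shaped like the part that bears ring_1_mid but turquoise is not meant. Leave any blue look-alike of the part that bears ring_4_mid alone.

How it is judged:
On the way, in this order (a step that is already met when the one before it is completed fails the run):
1. the follower stands upright on the bench, clear of the magazine, let go (horizontal distance between follower_foot and magazine above 0.06 m and height (world z) of follower_foot below 0.012 m and angle between follower_foot's own z axis and vertical below 0.15 rad and linear speed of follower below 0.03 m/s and contact force between the fingers and follower below 0.2 N), for 0.2 s.
2. rings lie flat in the tube, let go, the top of the stack between the two lines, the follower still out ((((horizontal distance between ring_1_mid and line_low below 0.006 m and z of ring_1_mid in the frame of tube_mouth below 0.03 m) and z of ring_1_mid in the frame of line_low above -0.00625 m and z of ring_1_mid in the frame of line_high below -0.00625 m and angle between the z axis of ring_1_mid and the z axis of magazine, either way round below 0.08 rad and linear speed of ring_1 below 0.03 m/s and contact force between the fingers and ring_1 below 0.2 N) or ((horizontal distance between ring_2_mid and line_low below 0.006 m and z of ring_2_mid in the frame of tube_mouth below 0.03 m) and z of ring_2_mid in the frame of line_low above -0.00625 m and z of ring_2_mid in the frame of line_high below -0.00625 m and angle between the z axis of ring_2_mid and the z axis of magazine, either way round below 0.08 rad and linear speed of ring_2 below 0.03 m/s and contact force between the fingers and ring_2 below 0.2 N) or ((horizontal distance between ring_3_mid and line_low below 0.006 m and z of ring_3_mid in the frame of tube_mouth below 0.03 m) and z of ring_3_mid in the frame of line_low above -0.00625 m and z of ring_3_mid in the frame of line_high below -0.00625 m and angle between the z axis of ring_3_mid and the z axis of magazine, either way round below 0.08 rad and linear speed of ring_3 below 0.03 m/s and contact force between the fingers and ring_3 below 0.2 N) or ((horizontal distance between ring_4_mid and line_low below 0.006 m and z of ring_4_mid in the frame of tube_mouth below 0.03 m) and z of ring_4_mid in the frame of line_low above -0.00625 m and z of ring_4_mid in the frame of line_high below -0.00625 m and angle between the z axis of ring_4_mid and the z axis of magazine, either way round below 0.08 rad and linear speed of ring_4 below 0.03 m/s and contact force between the fingers and ring_4 below 0.2 N)) and not (((horizontal distance between ring_0_mid and line_low below 0.006 m and z of ring_0_mid in the frame of tube_mouth below 0.03 m) and z of ring_0_mid in the frame of line_high above -0.00625 m) or ((horizontal distance between ring_1_mid and line_low below 0.006 m and z of ring_1_mid in the frame of tube_mouth below 0.03 m) and z of ring_1_mid in the frame of line_high above -0.00625 m) or ((horizontal distance between ring_2_mid and line_low below 0.006 m and z of ring_2_mid in the frame of tube_mouth below 0.03 m) and z of ring_2_mid in the frame of line_high above -0.00625 m) or ((horizontal distance between ring_3_mid and line_low below 0.006 m and z of ring_3_mid in the frame of tube_mouth below 0.03 m) and z of ring_3_mid in the frame of line_high above -0.00625 m) or ((horizontal distance between ring_4_mid and line_low below 0.006 m and z of ring_4_mid in the frame of tube_mouth below 0.03 m) and z of ring_4_mid in the frame of line_high above -0.00625 m)) and horizontal distance between follower_foot and magazine above 0.06 m), for 0.2 s.
At the end, for the whole second after the job is handed in: the upper face of the top ring in the tube lies between the lower and the upper line, the rings lie flat (within 0.08 rad) and at rest, the follower stands on them upright (within 0.08 rad) and centred in the tube (within 6 mm), and every other ring is in the tray ((((horizontal distance between ring_1_mid and line_low below 0.006 m and z of ring_1_mid in the frame of tube_mouth below 0.03 m) and z of ring_1_mid in the frame of line_low above -0.00625 m and z of ring_1_mid in the frame of line_high below -0.00625 m and angle between the z axis of ring_1_mid and the z axis of magazine, either way round below 0.08 rad and linear speed of ring_1 below 0.03 m/s and contact force between the fingers and ring_1 below 0.2 N) or ((horizontal distance between ring_2_mid and line_low below 0.006 m and z of ring_2_mid in the frame of tube_mouth below 0.03 m) and z of ring_2_mid in the frame of line_low above -0.00625 m and z of ring_2_mid in the frame of line_high below -0.00625 m and angle between the z axis of ring_2_mid and the z axis of magazine, either way round below 0.08 rad and linear speed of ring_2 below 0.03 m/s and contact force between the fingers and ring_2 below 0.2 N) or ((horizontal distance between ring_3_mid and line_low below 0.006 m and z of ring_3_mid in the frame of tube_mouth below 0.03 m) and z of ring_3_mid in the frame of line_low above -0.00625 m and z of ring_3_mid in the frame of line_high below -0.00625 m and angle between the z axis of ring_3_mid and the z axis of magazine, either way round below 0.08 rad and linear speed of ring_3 below 0.03 m/s and contact force between the fingers and ring_3 below 0.2 N) or ((horizontal distance between ring_4_mid and line_low below 0.006 m and z of ring_4_mid in the frame of tube_mouth below 0.03 m) and z of ring_4_mid in the frame of line_low above -0.00625 m and z of ring_4_mid in the frame of line_high below -0.00625 m and angle between the z axis of ring_4_mid and the z axis of magazine, either way round below 0.08 rad and linear speed of ring_4 below 0.03 m/s and contact force between the fingers and ring_4 below 0.2 N)) and not (((horizontal distance between ring_0_mid and line_low below 0.006 m and z of ring_0_mid in the frame of tube_mouth below 0.03 m) and z of ring_0_mid in the frame of line_high above -0.00625 m) or ((horizontal distance between ring_1_mid and line_low below 0.006 m and z of ring_1_mid in the frame of tube_mouth below 0.03 m) and z of ring_1_mid in the frame of line_high above -0.00625 m) or ((horizontal distance between ring_2_mid and line_low below 0.006 m and z of ring_2_mid in the frame of tube_mouth below 0.03 m) and z of ring_2_mid in the frame of line_high above -0.00625 m) or ((horizontal distance between ring_3_mid and line_low below 0.006 m and z of ring_3_mid in the frame of tube_mouth below 0.03 m) and z of ring_3_mid in the frame of line_high above -0.00625 m) or ((horizontal distance between ring_4_mid and line_low below 0.006 m and z of ring_4_mid in the frame of tube_mouth below 0.03 m) and z of ring_4_mid in the frame of line_high above -0.00625 m)) and horizontal distance between each of follower_foot, ring_0_mid and line_low below 0.006 m and angle between follower_foot's own z axis and vertical below 0.08 rad and linear speed of follower below 0.02 m/s and ((((horizontal distance between ring_1_mid and line_low below 0.006 m and z of ring_1_mid in the frame of tube_mouth below 0.03 m) and z of ring_1_mid in the frame of line_low above -0.00625 m and z of ring_1_mid in the frame of line_high below -0.00625 m and angle between the z axis of ring_1_mid and the z axis of magazine, either way round below 0.08 rad and linear speed of ring_1 below 0.03 m/s and contact force between the fingers and ring_1 below 0.2 N) and distance between ring_1_mid and follower_foot below 0.012 m) or (((horizontal distance between ring_2_mid and line_low below 0.006 m and z of ring_2_mid in the frame of tube_mouth below 0.03 m) and z of ring_2_mid in the frame of line_low above -0.00625 m and z of ring_2_mid in the frame of line_high below -0.00625 m and angle between the z axis of ring_2_mid and the z axis of magazine, either way round below 0.08 rad and linear speed of ring_2 below 0.03 m/s and contact force between the fingers and ring_2 below 0.2 N) and distance between ring_2_mid and follower_foot below 0.012 m) or (((horizontal distance between ring_3_mid and line_low below 0.006 m and z of ring_3_mid in the frame of tube_mouth below 0.03 m) and z of ring_3_mid in the frame of line_low above -0.00625 m and z of ring_3_mid in the frame of line_high below -0.00625 m and angle between the z axis of ring_3_mid and the z axis of magazine, either way round below 0.08 rad and linear speed of ring_3 below 0.03 m/s and contact force between the fingers and ring_3 below 0.2 N) and distance between ring_3_mid and follower_foot below 0.012 m) or (((horizontal distance between ring_4_mid and line_low below 0.006 m and z of ring_4_mid in the frame of tube_mouth below 0.03 m) and z of ring_4_mid in the frame of line_low above -0.00625 m and z of ring_4_mid in the frame of line_high below -0.00625 m and angle between the z axis of ring_4_mid and the z axis of magazine, either way round below 0.08 rad and linear speed of ring_4 below 0.03 m/s and contact force between the fingers and ring_4 below 0.2 N) and distance between ring_4_mid and follower_foot below 0.012 m)) and ((horizontal distance between ring_0_mid and line_low below 0.006 m and z of ring_0_mid in the frame of tube_mouth below 0.03 m) or (x of ring_0_mid in the frame of tray between -0.15 and 0.15 m and y of ring_0_mid in the frame of tray between -0.075 and 0.075 m and height (world z) of ring_0_mid below 0.03 m)) and ((horizontal distance between ring_1_mid and line_low below 0.006 m and z of ring_1_mid in the frame of tube_mouth below 0.03 m) or (x of ring_1_mid in the frame of tray between -0.15 and 0.15 m and y of ring_1_mid in the frame of tray between -0.075 and 0.075 m and height (world z) of ring_1_mid below 0.03 m)) and ((horizontal distance between ring_2_mid and line_low below 0.006 m and z of ring_2_mid in the frame of tube_mouth below 0.03 m) or (x of ring_2_mid in the frame of tray between -0.15 and 0.15 m and y of ring_2_mid in the frame of tray between -0.075 and 0.075 m and height (world z) of ring_2_mid below 0.03 m)) and ((horizontal distance between ring_3_mid and line_low below 0.006 m and z of ring_3_mid in the frame of tube_mouth below 0.03 m) or (x of ring_3_mid in the frame of tray between -0.15 and 0.15 m and y of ring_3_mid in the frame of tray between -0.075 and 0.075 m and height (world z) of ring_3_mid below 0.03 m)) and ((horizontal distance between ring_4_mid and line_low below 0.006 m and z of ring_4_mid in the frame of tube_mouth below 0.03 m) or (x of ring_4_mid in the frame of tray between -0.15 and 0.15 m and y of ring_4_mid in the frame of tray between -0.075 and 0.075 m and height (world z) of ring_4_mid below 0.03 m)) and z of ring_0_mid in the frame of tube_mouth below 0.03 m); the robot touches nothing.
It fails at once if a ring or the follower falls in the tube (faster than 0.6 m/s, a fall of about 18 mm) ((horizontal distance between ring_0_mid and line_low below 0.015 m and z of ring_0_mid in the frame of tube_mouth below 0.01 m and linear speed of ring_0 above 0.6 m/s) or (horizontal distance between ring_1_mid and line_low below 0.015 m and z of ring_1_mid in the frame of tube_mouth below 0.01 m and linear speed of ring_1 above 0.6 m/s) or (horizontal distance between ring_2_mid and line_low below 0.015 m and z of ring_2_mid in the frame of tube_mouth below 0.01 m and linear speed of ring_2 above 0.6 m/s) or (horizontal distance between ring_3_mid and line_low below 0.015 m and z of ring_3_mid in the frame of tube_mouth below 0.01 m and linear speed of ring_3 above 0.6 m/s) or (horizontal distance between ring_4_mid and line_low below 0.015 m and z of ring_4_mid in the frame of tube_mouth below 0.01 m and linear speed of ring_4 above 0.6 m/s) or (horizontal distance between follower_foot and line_low below 0.015 m and z of follower_foot in the frame of tube_mouth below 0.01 m and linear speed of follower above 0.6 m/s)).
It fails at once if another thing is moved by more than 20 mm (distance of any of choke_tray, choke_bench, big_ring, board, driver, flux_jar from where it was at the start of the episode above 0.02 m).
It also fails if it takes over 72 s, if anything falls off the work surface, if the arm or the gripper's body presses on something with over 40 N, if the wrist force passes 120 N, or if a joint passes its speed limit or range.

## Robot

A 6-joint arm with a two-finger parallel gripper is mounted at the origin on the work surface. World frame = base frame: x ahead of the robot, y to its left, z up, the work surface at z = 0. Lengths are in m, angles in rad, forces in N, time in s.
With the tool pointing down it reaches from about 0.25 to 0.85 m from the base axis. Payload 12.5 kg.
Tool frame: the origin (TCP) lies at the very end of the fingers, on their centre line; the grasp point (between the pads) lies 19 mm behind it (bot.tcp_to_grasp is the distance from the TCP to the grasp point, in m); z points along the fingers, y is the line along which they close (so a half turn about z gives the same grasp; the last joint's range is limited). The gripper opens to 93 mm and grips with 3 to 60 N. Pads are 15 mm wide; open, the fingers measure 128 mm over their backs; the gripper's body (75 mm by 188 mm) begins 65 mm behind the grasp point.
Start: joints at [1.255, 0.351, 1.652, -0, 1.139, -0.085], TCP at [0.126, 0.535, 0.219] pointing down, gripper open.
Joint ranges: [-2.75, 2.75], [-0.79, 2.1], [0.01, 2.65], [-1.57, 4.71], [0.07, 3.14], [-2.87, 2.87]. Speed limits (rad/s): [2.22, 2.22, 2.79, 3.14, 3.14, 3.14].

## Interface

Orientations are given as a rotation vector (axis times angle).
In Python, from rig import bot, imaging, ticket gives the robot as it stands.
- The arm moves only by the tool apply_moves, never from a script. Its argument "rows" is a list of rows, each an object with "offset": the shift along the world's x, y, z in cm, a list of three; "turn": the turn about the world's z in degrees. A call has 1 to 12 rows; each row is the pose to reach, as a shift and turn from the pose commanded when the call began; what a row does not reach only later rows make up. A row lasts 1/12 s, in which the tool goes at most 41.7 mm and 7.16 degrees, less where a joint would pass 70% of its speed; a pose out of reach is approached as far as the arm can. A call with a gripper value outside its range is refused whole. "jaw" is the opening, from 0 (shut) to 1 (fully open), set as the call begins (left out, the last holds). The fingers move at their own pace and stop on an object; "newtons" is the grip in N (left out, the last holds). Time passes only in rows, so rows that repeat a pose let the fingers close. It gives the time, the measured TCP pose, the force, the opening and the grip force at its end, in the units of the state.
- bot.get_state(): the state, without advancing time (a new reading comes with each control period).
- imaging.grab_frame(name): name is "scene" or "top"; returns a dict with "image" (480x640x3 uint8, red, green, blue), "intrinsics" (3x3 intrinsics, pixels), "camera_from_world" (4x4, takes a point from world to camera coordinates). Camera axes: x right, y down, z forward; pixel columns grow to the right and rows downward; lengths in m; the calibration is good to about 2 mm. A picture is of the moment at which its call begins. There is no depth.
- ticket.job_done(): hands the job in; it is judged then, once.
Trained networks look in the newest picture that a camera, given by its name, has taken for a name from the list of things; names that differ only in an ending like _2 or _b are one class to them, and where a whole thing is asked for, a point or a joint stands for the part that bears it (a point fixed in the world has none). Each returns a list of dicts, best first, with "confidence" (0 to 1); they miss things now and then, are a little off and sometimes report something else, mostly with a low value. They report only what shows in the picture. A call takes as long as a camera call. They do not tell look-alikes from the thing itself.
- imaging.look_for(camera, target): "rect" ([left, top, right, bottom] in pixels, round what is visible of it).
- imaging.spot_point(camera, target): "uv" ([column, row] in pixels: a listed point, or the origin of a listed thing).
The state is a dict: "clock": time; "joints": joint angles; "qvel": joint speeds; "effort": joint torques, N m; "tool_pos": TCP position; "eef_rot": TCP orientation; "ft_force": force on the tool from outside, world axes, zero at the start; "ft_torque": the same for the moment, N m; "opening": finger opening in m; "finger_force": force on a finger pad.
Only numpy, scipy, OpenCV 4.12 (cv2) and the standard library are available. Lean on these libraries where they do the work, as an engineer would, in place of code of your own. Each camera call takes 0.05 s, during which the arm holds its last target. There are 200 camera calls.

## Working session

There is one attempt and no reset: what is moved stays moved. The work goes in short steps, Python scripts to look and compute and a tool call to move; the robot and the scene stay as the last step left them, time stands still between calls to the robot, and variables do not carry over. Pictures are saved under pics/ and viewed, at most 10 in all, crops included, and the job is handed in when it is done.

Besides the shell and the picture viewer there is one more tool, called after "Call:" by a JSON object that holds its "fn" and its "kwargs", one argument or row to a line. apply_moves: Moves the arm, as the interface text tells. Its arguments: {"type":"object","properties":{"rows":{"type":"array"},"jaw":{"type":"number"},"newtons":{"type":"number"}},"required":["rows"]}

```bash
mkdir -p pics
cat > h.py <<'E'
import numpy as np, cv2
from rig import bot, imaging, ticket
def grab(n,save=None):
    f=imaging.grab_frame(n)
    if save: cv2.imwrite(save,cv2.cvtColor(f["image"],cv2.COLOR_RGB2BGR))
    return f
def proj(f,p):
    c=f["camera_from_world"]@np.append(p,1); q=f["intrinsics"]@c[:3]; return q[:2]/q[2]
def ray(f,uv):
    M=f["camera_from_world"]; R,t=M[:3,:3],M[:3,3]
    d=R.T@np.linalg.inv(f["intrinsics"])@np.array([uv[0],uv[1],1.]); return -R.T@t,d
def onz(f,uv,z):
    o,d=ray(f,uv); return o+d*(z-o[2])/d[2]
E
python3 - <<'E'
from h import *
fs={n:grab(n,f"pics/{n}0.png") for n in("top","scene")}
np.set_printoptions(precision=3,suppress=True)
for n in fs: print(n,"cam at",ray(fs[n],(320,240))[0], ray(fs[n],(320,240))[1])
Z=dict(magazine=0,tube_mouth=.09,tube_floor=.02,follower_knob=.116,tray=0,ring_1_mid=.00925,choke_tray=.003,choke_bench=0,big_ring=0,line_low=.05,line_high=.07)
for k,z in Z.items():
    for n in fs:
        for d in imaging.spot_point(n,k)[:6]:
            print(k,n,np.round(d["uv"],1),round(d["confidence"],2),onz(fs[n],d["uv"],z)[:2])
E
```

```text
top cam at [ 0.469 -0.039  1.276] [ 0.055  0.001 -0.999]
scene cam at [1.142 0.755 1.006] [-0.446 -0.595 -0.669]
magazine top [200.2 214.9] 0.98 [0.609 0.266]
magazine scene [369.7 346.7] 0.84 [0.604 0.263]
magazine scene [369.  327.9] 0.53 [0.567 0.216]
magazine scene [309.6 228.3] 0.26 [ 0.465 -0.205]
tube_mouth top [188.3 209.5] 0.93 [0.613 0.273]
tube_mouth scene [371.  327.5] 0.97 [0.613 0.266]
tube_floor top [196.1 212.5] 0.79 [0.613 0.271]
tube_floor scene [364.5 344. ] 0.81 [0.62  0.259]
follower_knob top [185.2 205.7] 0.85 [0.619 0.273]
follower_knob scene [371.3 320.2] 0.86 [0.614 0.264]
tray top [391.8 229. ] 0.81 [ 0.565 -0.22 ]
tray top [193.4 210.3] 0.51 [0.621 0.283]
tray scene [280.  238.7] 0.78 [ 0.572 -0.217]
tray scene [254.3 243.6] 0.69 [ 0.65  -0.243]
tray scene [368.7 343.4] 0.43 [0.599 0.253]
ring_1_mid top [373.6 319.2] 0.76 [ 0.34  -0.168]
ring_1_mid top [386. 271.] 0.7 [ 0.459 -0.202]
ring_1_mid scene [348.8 217.2] 0.69 [ 0.331 -0.169]
ring_1_mid scene [314.9 225. ] 0.63 [ 0.447 -0.2  ]
choke_tray top [386.5 272.5] 0.61 [ 0.455 -0.204]
choke_tray top [388.  224.3] 0.44 [ 0.577 -0.211]
choke_tray scene [284.2 237.3] 0.58 [ 0.559 -0.212]
choke_bench top [206.4 293.4] 0.45 [0.41  0.251]
choke_bench top [197.1 209.7] 0.32 [0.623 0.274]
choke_bench scene [423.1 310. ] 0.42 [0.405 0.254]
big_ring top [471.9 220.2] 0.58 [ 0.583 -0.423]
big_ring scene [245.  206.9] 0.73 [ 0.583 -0.423]
big_ring scene [277.3 236.6] 0.56 [ 0.573 -0.23 ]
line_low top [195.4 209. ] 0.54 [0.618 0.266]
line_low scene [369.1 334.7] 0.43 [0.609 0.259]
line_high top [194.4 210.2] 0.5 [0.613 0.263]
line_high scene [370.8 335.7] 0.59 [0.618 0.274]
```

```bash
ls; python3 -c "
from h import *
print(bot.get_state())"
```

```text
h.py
pics
{'clock': 1.2, 'joints': array([ 1.25539442e+00,  3.50740471e-01,  1.65181578e+00,  1.07379565e-05,
        1.13909452e+00, -8.45823460e-02]), 'qvel': array([ 0.00053918,  0.00028935, -0.00104245, -0.00029318, -0.00171052,
       -0.00068695]), 'effort': array([ 3.14271558e-03, -4.97247005e+01, -2.85478950e+01,  7.01641012e-02,
        2.19538616e-02, -3.32603577e-05]), 'tool_pos': array([0.12578266, 0.53540134, 0.21860437]), 'eef_rot': array([-3.61770764e-01, -3.12067200e+00,  8.64325735e-05]), 'ft_force': array([-0.2734382 , -0.93409438, -0.34872978]), 'ft_torque': array([ 0.01253096, -0.00720754, -0.06695919]), 'finger_force': 0.0, 'opening': 0.09326973818769826}
```

Run:
```python
import cv2,numpy as np
t=cv2.imread("pics/top0.png"); s=cv2.imread("pics/scene0.png")
a=t[180:360,140:240]; b=s[280:380,310:450]
cv2.imwrite("pics/scmag.png",cv2.resize(b,None,fx=5.6,fy=5.6,interpolation=cv2.INTER_CUBIC))
c=t[170:350,340:420]
cv2.imwrite("pics/c1.png",np.hstack([cv2.resize(a,None,fx=3.3,fy=3.3,interpolation=cv2.INTER_CUBIC),cv2.resize(c,None,fx=3.3,fy=3.3,interpolation=cv2.INTER_CUBIC)]))
```

```text
(no output)
```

View pics/top0.png

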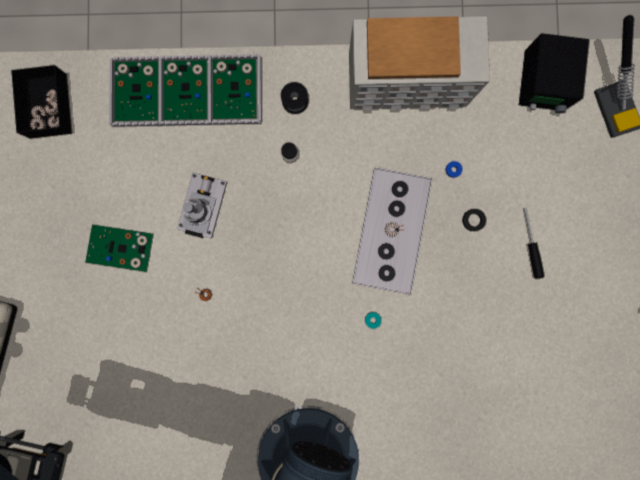

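View pics/scmag.png

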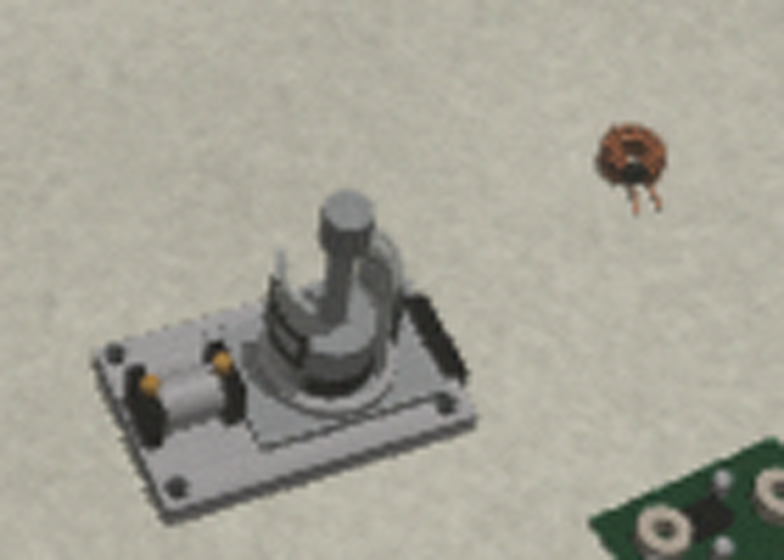

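View pics/c1.png

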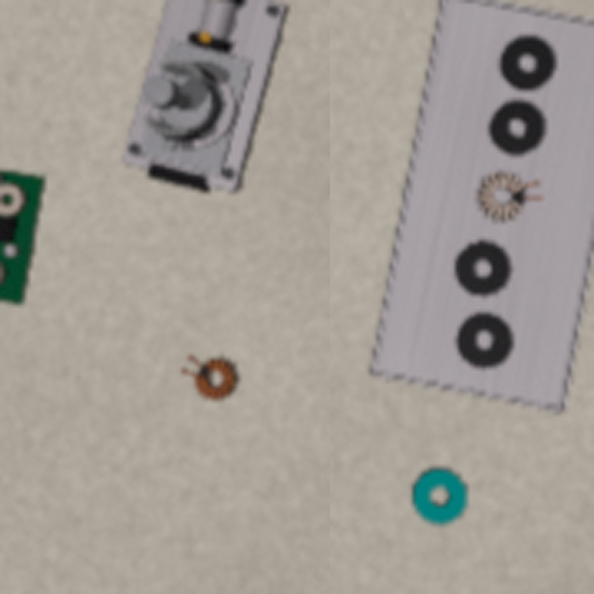

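Top view: four dark rings in the tray at about (400,188), (396,208), (386,251), (386,273), with the pale choke between them at (393,229). The look-alikes are a turquoise ring at (373,320), a blue one at (454,169), the big ring at (474,220) and the copper choke at (205,294). I want the four dark tray rings, and the crop confirms they are plain. The magazine is at (198,208), with its clip bars dark on the +x wall in the scene crop.

```bash
cat > meas.py <<'E'
from h import *
np.set_printoptions(precision=4,suppress=True)
f=grab("top","pics/top1.png"); s=grab("scene","pics/scene1.png")
g=cv2.cvtColor(f["image"],cv2.COLOR_RGB2GRAY)
x0,y0=350,165
m=(g[y0:295,x0:432]<85).astype(np.uint8)
for c in cv2.findContours(m,cv2.RETR_EXTERNAL,cv2.CHAIN_APPROX_NONE)[0]:
    if cv2.contourArea(c)>80:
        (cx,cy),r=cv2.minEnclosingCircle(c); e=cv2.fitEllipse(c)
        print("ring",e[0][0]+x0,e[0][1]+y0,r,onz(f,(e[0][0]+x0,e[0][1]+y0),.013))
P=[(177.9,228.5),(212.1,237.6),(227,181.5)]
W=[onz(f,p,.014) for p in P]; print(W, np.degrees(np.arctan2(*(W[2]-W[1])[[1,0]])), np.linalg.norm(W[2]-W[1]),np.linalg.norm(W[0]-W[1]))
E
python3 meas.py
python3 - <<'E'
from h import *
f=imaging.grab_frame("scene")
c=np.array([.613,.267]); 
a=np.arctan2(-.1,1) # placeholder
im=cv2.cvtColor(f["image"],cv2.COLOR_RGB2BGR)[305:360,340:395]
cv2.imwrite("pics/clip.png",cv2.resize(im,None,fx=10.5,fy=10.5,interpolation=cv2.INTER_CUBIC))
for z in(.02,.09,.1155,.127): print(z,proj(f,[*c,z]))
print(f["intrinsics"][0,0])
E
```

```text
ring 386.38586807250977 272.6177978515625 8.08338451385498 [ 0.455  -0.2023  0.013 ]
ring 385.7410888671875 250.82999420166016 8.111247062683105 [ 0.5093 -0.202   0.013 ]
ring 396.2324562072754 208.21432495117188 8.15539264678955 [ 0.6159 -0.231   0.013 ]
ring 399.4432907104492 188.55749130249023 8.09560489654541 [ 0.6654 -0.2404  0.013 ]
[array([0.5743, 0.3189, 0.014 ]), array([0.5499, 0.2327, 0.014 ]), array([0.6913, 0.1944, 0.014 ])] -15.17033939994163 0.14658685317756207 0.08962863729166526
0.02 [368.74238503 344.94788889]
0.09 [371.39832128 327.74462219]
0.1155 [372.42190721 321.11456024]
0.127 [372.89396111 318.05693071]
473.4953419104218
```

View pics/clip.png

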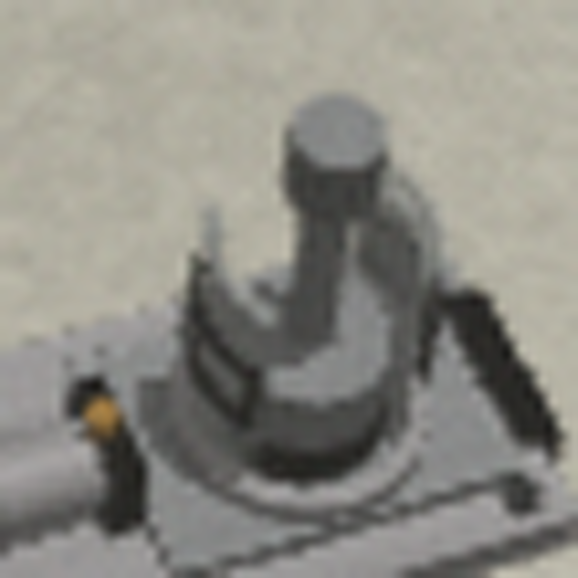

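Run:
```python
from h import *
np.set_printoptions(precision=4,suppress=True)
s=grab("scene"); t=grab("top")
# knob top disc from scene px + triangulate with top
print("scene knob top",onz(s,(372.4,317.7),.1275))
gs=cv2.cvtColor(s["image"],cv2.COLOR_RGB2GRAY).astype(np.float32)
yaw=np.radians(-15.2)
def arc(c,h,r=.0285,a0=-50,a1=52):
    return np.array([proj(s,[c[0]+r*np.cos(yaw+a),c[1]+r*np.sin(yaw+a),h]) for a in np.radians(np.linspace(a0,a1,30))],np.float32)
def val(p): return cv2.remap(gs,p[:,0].reshape(-1,1),p[:,1].reshape(-1,1),cv2.INTER_LINEAR).mean()
res=[]
for dx in np.arange(-.004,.0041,.002):
  for dy in np.arange(-.004,.0041,.002):
    for h in np.arange(.025,.085,.001):
      c=(.613+dx,.266+dy); res.append((val(arc(c,h,a0=0))+val(arc(c,h+.018,a0=0)),dx,dy,h))
res.sort(); print(np.array(res[:12]))
z=[(min(r for r in res if abs(r[1])<1e-6 and abs(r[2])<1e-6 and abs(r[3]-h)<1e-6)[0]) for h in np.arange(.025,.085,.001)]
print(np.round(z).astype(int))
h=res[0][3]; c=(.613,.266)
im=cv2.resize(cv2.cvtColor(s["image"],cv2.COLOR_RGB2BGR)[305:360,340:395],None,fx=10,fy=10,interpolation=cv2.INTER_CUBIC)
h0=.025+.001*int(np.argmin(z)); print(h,h0)
im2=im.copy()
for hh,col in((h0,(0,0,255)),(h0+.018,(0,255,255))):
    cv2.polylines(im2,[np.int32((arc(c,hh)-[339.5,304.5])*10)],False,col,1)
for r,zz in((.026,.09),(.031,.026),(.0205,.0525)): cv2.polylines(im2,[np.int32((arc(c,zz,r,-180,180)-[339.5,304.5])*10)],False,(0,255,0),1)
a=t["image"][185:245,165:235]; im3=cv2.resize(cv2.cvtColor(a,cv2.COLOR_RGB2BGR),None,fx=3.5,fy=9,interpolation=cv2.INTER_CUBIC)[:550]
a=cv2.resize(cv2.cvtColor(t["image"],cv2.COLOR_RGB2BGR)[190:230,175:215],None,fx=6,fy=6,interpolation=cv2.INTER_CUBIC)
a=cv2.copyMakeBorder(a,0,310,0,0,cv2.BORDER_CONSTANT)
def pc(cx,zz,r,col):
    p=np.array([proj(t,[cx[0]+r*np.cos(q),cx[1]+r*np.sin(q),zz]) for q in np.linspace(0,6.3,40)])
    cv2.polylines(a,[np.int32((p-[174.5,189.5])*6)],False,col,1)
pc(c,.1275,.011,(0,0,255)); pc(c,.026,.031,(0,255,0)); pc(c,.09,.026,(0,255,255))
cv2.imwrite("pics/ov.png",np.hstack([im2,a]))
```

```text
scene knob top [0.6136 0.2658 0.1275]
[[113.818   -0.004    0.004    0.041 ]
 [114.5979  -0.004    0.004    0.04  ]
 [114.649   -0.004    0.004    0.042 ]
 [115.0384  -0.002    0.004    0.044 ]
 [115.2725  -0.004    0.002    0.041 ]
 [115.3207  -0.004    0.002    0.04  ]
 [115.3891  -0.002    0.004    0.045 ]
 [116.5148  -0.004    0.004    0.039 ]
 [116.6246  -0.002    0.004    0.043 ]
 [117.0619  -0.004    0.002    0.039 ]
 [117.4431  -0.004    0.002    0.042 ]
 [117.5909   0.       0.004    0.048 ]]
[174 176 177 175 172 168 163 156 149 144 139 137 137 136 136 137 137 136
 135 133 130 127 125 125 125 127 131 136 143 150 157 161 164 165 164 162
 160 158 156 155 156 156 158 161 167 174 184 194 204 210 215 216 215 213
 211 210 210 211 213 216]
0.041000000000000016 0.048
```

View pics/ov.png

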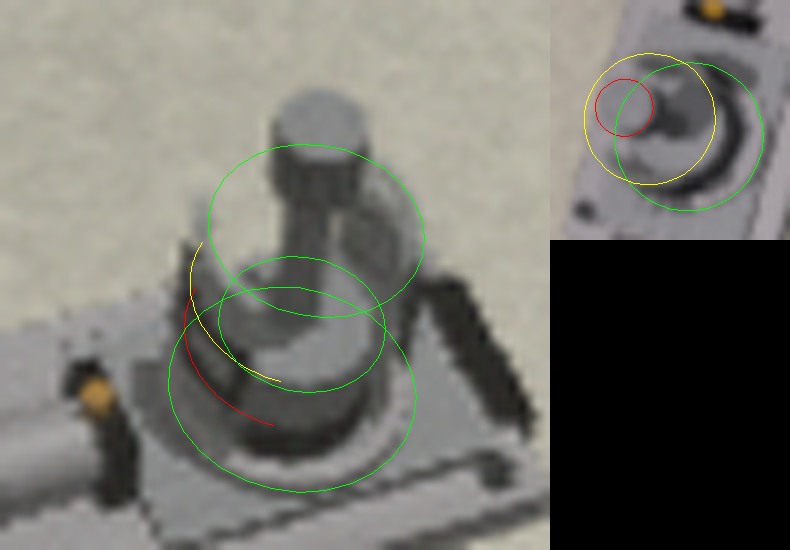

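Run:
```python
from h import *
s=grab("scene")
gs=cv2.cvtColor(s["image"],cv2.COLOR_RGB2GRAY).astype(np.float32)
yaw=np.radians(-15.2)
for c in((.613,.266),(.612,.264)):
  for a0,a1 in((-10,15),(5,25),(15,37)):
    z=[]
    for h in np.arange(.022,.092,.002):
      p=np.array([proj(s,[c[0]+.0285*np.cos(yaw+a),c[1]+.0285*np.sin(yaw+a),h]) for a in np.radians(np.linspace(a0,a1,20))],np.float32)
      z.append(cv2.remap(gs,p[:,:1].copy(),p[:,1:].copy(),cv2.INTER_LINEAR).mean())
    print(c,a0,a1); print(' '.join(f"{int(1000*h+.5)}:{int(v)}" for h,v in zip(np.arange(.022,.092,.002),z)))
```

```text
(0.613, 0.266) -10 15
22:87 24:90 26:91 28:91 30:90 32:88 34:85 36:84 38:83 40:81 42:76 44:68 46:60 48:54 50:53 52:58 54:66 56:72 58:74 60:72 62:66 64:57 66:52 68:52 70:57 72:66 74:74 76:80 78:84 80:86 82:89 84:93 86:98 88:107 90:119
(0.613, 0.266) 5 25
22:91 24:93 26:94 28:95 30:93 32:90 34:86 36:83 38:81 40:80 42:78 44:73 46:64 48:54 50:50 52:54 54:62 56:70 58:76 60:78 62:75 64:65 66:55 68:51 70:57 72:68 74:77 76:83 78:85 80:86 82:86 84:87 86:92 88:103 90:118
(0.613, 0.266) 15 37
22:96 24:105 26:109 28:107 30:104 32:96 34:86 36:78 38:74 40:72 42:71 44:69 46:64 48:56 50:50 52:50 54:55 56:60 58:64 60:64 62:63 64:60 66:55 68:54 70:59 72:70 74:80 76:85 78:86 80:86 82:87 84:88 86:91 88:101 90:117
(0.612, 0.264) -10 15
22:89 24:91 26:92 28:90 30:88 32:86 34:85 36:84 38:82 40:77 42:70 44:61 46:54 48:53 50:57 52:64 54:70 56:73 58:72 60:66 62:58 64:52 66:51 68:55 70:63 72:71 74:78 76:82 78:86 80:89 82:92 84:96 86:105 88:116 90:127
(0.612, 0.264) 5 25
22:92 24:94 26:94 28:92 30:89 32:86 34:83 36:81 38:80 40:79 42:74 44:64 46:55 48:51 50:54 52:62 54:70 56:76 58:79 60:75 62:65 64:55 66:51 68:56 70:66 72:76 74:82 76:85 78:86 80:86 82:87 84:92 86:103 88:118 90:132
(0.612, 0.264) 15 37
22:104 24:105 26:103 28:100 30:93 32:85 34:78 36:74 38:73 40:73 42:70 44:63 46:54 48:48 50:49 52:55 54:61 56:65 58:66 60:64 62:59 64:54 66:51 68:57 70:70 72:80 74:84 76:85 78:86 80:87 82:88 84:92 86:103 88:119 90:132
```

The lines are at about 50 and 68 mm world height. Stack tops come at 45, 57.5 and 70 mm, so the target is 57.5: three rings, meaning two more. I'm moving to the follower.

Call:
{"fn": "apply_moves", "kwargs": {
  "rows": [
    {"offset": [48.8,-26.9,-2],"turn": -2.2},
    {"offset": [48.8,-26.9,-2],"turn": -2.2},
    {"offset": [48.8,-26.9,-2],"turn": -2.2},
    {"offset": [48.8,-26.9,-2],"turn": -2.2},
    {"offset": [48.8,-26.9,-2],"turn": -2.2},
    {"offset": [48.8,-26.9,-2],"turn": -2.2},
    {"offset": [48.8,-26.9,-2],"turn": -2.2},
    {"offset": [48.8,-26.9,-2],"turn": -2.2},
    {"offset": [48.8,-26.9,-2],"turn": -2.2},
    {"offset": [48.8,-26.9,-2],"turn": -2.2},
    {"offset": [48.8,-26.9,-2],"turn": -2.2},
    {"offset": [48.8,-26.9,-2],"turn": -2.2}
  ],
  "jaw": 0.62
}}

```text
clock: 2.5
tool_pos: [0.5651, 0.2928, 0.2007]
eef_rot: [0.422, 3.113, 0.0]
ft_force: [0.3, 0.4, 0.6]
opening: 0.0576
finger_force: 0.0
```

Call:
{"fn": "apply_moves", "kwargs": {
  "rows": [
    {"offset": [0,0,0],"turn": 0},
    {"offset": [0,0,0],"turn": 0}
  ]
}}

```text
clock: 2.67
tool_pos: [0.5645, 0.2929, 0.2]
eef_rot: [-0.426, -3.112, 0.001]
ft_force: [0.5, 0.2, -0.3]
opening: 0.0576
finger_force: 0.0
```

Call:
{"fn": "apply_moves", "kwargs": {
  "rows": [
    {"offset": [3,-1.6,0],"turn": 0},
    {"offset": [4.9,-2.7,-1],"turn": 0},
    {"offset": [4.9,-2.7,-3],"turn": 0},
    {"offset": [4.9,-2.7,-5],"turn": 0},
    {"offset": [4.9,-2.7,-7],"turn": 0},
    {"offset": [4.9,-2.7,-8.5],"turn": 0},
    {"offset": [4.9,-2.7,-9.5],"turn": 0},
    {"offset": [4.9,-2.7,-10.2],"turn": 0},
    {"offset": [4.9,-2.7,-10.2],"turn": 0}
  ]
}}

```text
clock: 3.42
tool_pos: [0.6114, 0.2676, 0.0977]
eef_rot: [-0.42, -3.112, 0.001]
ft_force: [0.0, 0.1, 0.4]
opening: 0.0581
finger_force: 0.0
```

Call:
{"fn": "apply_moves", "kwargs": {
  "rows": [
    {"offset": [0,0,0],"turn": 0},
    {"offset": [0,0,0],"turn": 0},
    {"offset": [0,0,0],"turn": 0},
    {"offset": [0,0,0],"turn": 0},
    {"offset": [0,0,0],"turn": 0},
    {"offset": [0,0,0],"turn": 0},
    {"offset": [0,0,0],"turn": 0}
  ],
  "jaw": 0,
  "newtons": 25
}}

```text
clock: 4.0
tool_pos: [0.6124, 0.267, 0.0989]
eef_rot: [0.422, 3.113, -0.001]
ft_force: [-1.0, -1.3, 1.7]
opening: 0.0216
finger_force: 25.0
```

Call:
{"fn": "apply_moves", "kwargs": {
  "rows": [
    {"offset": [0,0,0.5],"turn": 0},
    {"offset": [0,0,1.5],"turn": 0},
    {"offset": [0,0,3],"turn": 0}
  ]
}}

```text
clock: 4.25
tool_pos: [0.6116, 0.267, 0.1282]
eef_rot: [-0.421, -3.111, 0.002]
ft_force: [0.7, -0.7, -3.3]
opening: 0.0214
finger_force: 25.0
```

Call:
{"fn": "apply_moves", "kwargs": {
  "rows": [
    {"offset": [0,0,3.5],"turn": 0},
    {"offset": [0,0,6],"turn": 0},
    {"offset": [-1,-2,6],"turn": 0},
    {"offset": [-2.5,-5,6],"turn": 0},
    {"offset": [-4,-8,6],"turn": 0},
    {"offset": [-5.5,-11,6],"turn": 0},
    {"offset": [-7,-14,5],"turn": 0},
    {"offset": [-8.5,-17,3],"turn": 0},
    {"offset": [-10,-20,0],"turn": 0},
    {"offset": [-11.2,-21.7,-3],"turn": 0},
    {"offset": [-11.2,-21.7,-5],"turn": 0},
    {"offset": [-11.2,-21.7,-5.5],"turn": 0}
  ]
}}

```text
clock: 5.25
tool_pos: [0.4985, 0.0493, 0.0716]
eef_rot: [-0.424, -3.109, 0.001]
ft_force: [-0.5, -0.6, -3.6]
opening: 0.0211
finger_force: 25.0
```

Call:
{"fn": "apply_moves", "kwargs": {
  "rows": [
    {"offset": [0,0,-0.3],"turn": 0},
    {"offset": [0,0,-0.5],"turn": 0},
    {"offset": [0,0,-0.5],"turn": 0}
  ]
}}

```text
clock: 5.5
tool_pos: [0.5014, 0.0507, 0.0697]
eef_rot: [0.42, 3.111, 0.001]
ft_force: [-0.2, -0.3, -2.8]
opening: 0.0218
finger_force: 25.0
```

Call:
{"fn": "apply_moves", "kwargs": {
  "rows": [
    {"offset": [0,0,-0.1],"turn": 0},
    {"offset": [0,0,-0.2],"turn": 0},
    {"offset": [0,0,-0.2],"turn": 0}
  ]
}}

```text
clock: 5.75
tool_pos: [0.5007, 0.0504, 0.0671]
eef_rot: [0.421, 3.112, 0.0]
ft_force: [0.3, 0.2, -3.3]
opening: 0.0215
finger_force: 25.0
```

Call:
{"fn": "apply_moves", "kwargs": {
  "rows": [
    {"offset": [0,0,-0.1],"turn": 0},
    {"offset": [0,0,-0.1],"turn": 0}
  ]
}}

```text
clock: 5.92
tool_pos: [0.5009, 0.0502, 0.0663]
eef_rot: [0.421, 3.112, 0.0]
ft_force: [-1.5, -0.3, 3.6]
opening: 0.0215
finger_force: 25.0
```

Call:
{"fn": "apply_moves", "kwargs": {
  "rows": [
    {"offset": [0,0,0],"turn": 0},
    {"offset": [0,0,0],"turn": 0},
    {"offset": [0,0,0],"turn": 0},
    {"offset": [0,0,0],"turn": 0},
    {"offset": [0,0,1],"turn": 0},
    {"offset": [0,0,3],"turn": 0},
    {"offset": [0,0,6],"turn": 0}
  ],
  "jaw": 0.62
}}

```text
clock: 6.5
tool_pos: [0.4992, 0.0502, 0.1254]
eef_rot: [-0.421, -3.11, 0.001]
ft_force: [-0.1, -0.1, 0.3]
opening: 0.0573
finger_force: 0.0
```

Run:
```python
from h import *
np.set_printoptions(precision=4,suppress=True)
s=grab("scene","pics/s2.png"); t=grab("top","pics/t2.png")
for n,f in(("scene",s),("top",t)):
  for k,z in(("follower_knob",.0835),("follower_foot",0),("tube_mouth",.09),("ring_0_mid",.02625)):
    for d in imaging.spot_point(n,k)[:2]: print(k,n,np.round(d["uv"],1),round(d["confidence"],2),onz(f,d["uv"],z)[:2])
a=cv2.cvtColor(s["image"],cv2.COLOR_RGB2BGR)[215:365,285:400]; b=cv2.cvtColor(t["image"],cv2.COLOR_RGB2BGR)[180:300,165:245]
b=cv2.resize(b,None,fx=4.5,fy=5,interpolation=cv2.INTER_CUBIC)
cv2.imwrite("pics/f2.png",np.hstack([cv2.resize(a,(345,600),interpolation=cv2.INTER_CUBIC) if 0 else cv2.resize(a,(430,560),interpolation=cv2.INTER_CUBIC),cv2.resize(b,(360,560))]))
```

```text
follower_knob scene [349.2 258.2] 0.77 [0.5031 0.0427]
follower_foot scene [350.2 279. ] 0.7 [0.4971 0.0482]
tube_mouth scene [370.1 328.1] 0.71 [0.6163 0.266 ]
ring_0_mid scene [369.9 344. ] 0.6 [0.6121 0.2696]
follower_knob top [117.5 249. ] 0.34 [0.5222 0.4433]
follower_foot top [393.2 230.7] 0.39 [ 0.5603 -0.2238]
tube_mouth top [187.9 207.9] 0.65 [0.6166 0.2736]
tube_mouth top [395.8 207.6] 0.35 [ 0.6084 -0.2183]
ring_0_mid top [394.3 227. ] 0.63 [ 0.5676 -0.223 ]
ring_0_mid top [200.5 209.4] 0.5 [0.6201 0.2588]
```

View pics/f2.png

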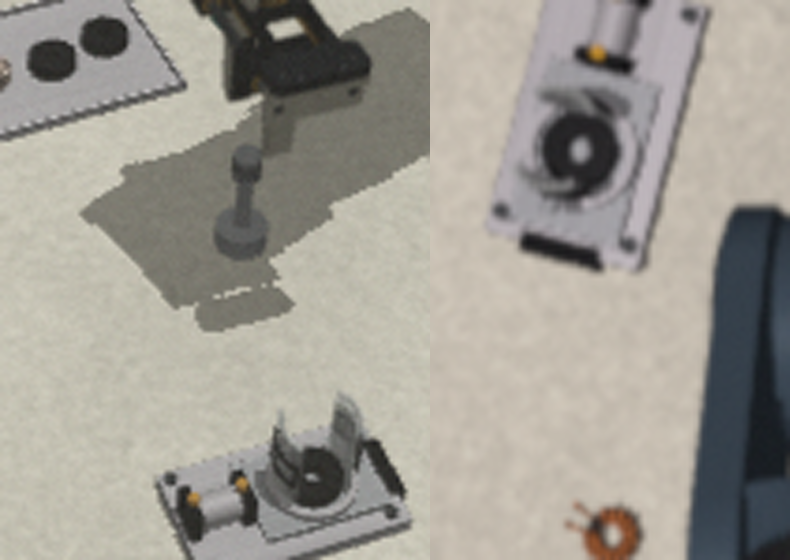

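The follower stands upright at scene (350,265) and the tube shows ring 0 at top (199,213). Next I refine the tube axis and go to the first ring.

Run:
```python
from h import *
np.set_printoptions(precision=4,suppress=True)
f=grab("top"); s=grab("scene")
for F,(x0,x1,y0,y1) in((f,(184,214,198,228)),(s,(355,385,330,356))):
  g=cv2.cvtColor(F["image"],cv2.COLOR_RGB2GRAY)[y0:y1,x0:x1]
  m=cv2.resize((g).astype(np.uint8),None,fx=8,fy=8,interpolation=cv2.INTER_CUBIC)
  m=(m<62).astype(np.uint8); cs=cv2.findContours(m,cv2.RETR_EXTERNAL,cv2.CHAIN_APPROX_NONE)[0]
  c=max(cs,key=cv2.contourArea); e=cv2.fitEllipse(c); uv=(np.array(e[0])+.5)/8-.5+[x0,y0]
  print(uv,np.array(e[1])/8,onz(F,uv,.0325))
for F in(f,s): print(proj(F,[.613,.266,.0325]))
```

```text
[197.9259 212.2188] [15.8757 17.4674] [0.6125 0.2638 0.0325]
[367.5322 341.4512] [13.9873 19.9349] [0.6154 0.2634 0.0325]
[197.0304 212.021 ]
[368.942  341.7057]
```

Call:
{"fn": "apply_moves", "kwargs": {
  "rows": [
    {"offset": [0.3,-4,0],"turn": 0},
    {"offset": [0.6,-8,0],"turn": 0},
    {"offset": [0.9,-12,0],"turn": 0},
    {"offset": [0.9,-16,-1],"turn": 0},
    {"offset": [0.9,-20,-3],"turn": 0},
    {"offset": [0.9,-23,-5],"turn": 0},
    {"offset": [0.9,-25.2,-7.5],"turn": 0},
    {"offset": [0.9,-25.2,-9.5],"turn": 0},
    {"offset": [0.9,-25.2,-10.5],"turn": 0},
    {"offset": [0.9,-25.2,-10.5],"turn": 0}
  ]
}}

```text
clock: 7.93
tool_pos: [0.508, -0.2011, 0.0186]
eef_rot: [-0.422, -3.109, -0.002]
ft_force: [-0.1, 0.3, -0.2]
opening: 0.0577
finger_force: 0.0
```

Call:
{"fn": "apply_moves", "kwargs": {
  "rows": [
    {"offset": [0,-0.1,-0.7],"turn": 0},
    {"offset": [0,-0.1,-1.1],"turn": 0},
    {"offset": [0,-0.1,-1.2],"turn": 0},
    {"offset": [0,-0.1,-1.2],"turn": 0}
  ]
}}

```text
clock: 8.27
tool_pos: [0.5097, -0.2025, 0.0091]
eef_rot: [0.42, 3.113, -0.0]
ft_force: [1.0, -1.5, 0.4]
opening: 0.0578
finger_force: 0.0
```

Call:
{"fn": "apply_moves", "kwargs": {
  "rows": [
    {"offset": [0,0,0],"turn": 0},
    {"offset": [0,0,0],"turn": 0},
    {"offset": [0,0,0],"turn": 0},
    {"offset": [0,0,0],"turn": 0},
    {"offset": [0,0,0],"turn": 0}
  ],
  "jaw": 0,
  "newtons": 15
}}

```text
clock: 8.68
tool_pos: [0.5096, -0.2029, 0.0091]
eef_rot: [0.421, 3.113, -0.0]
ft_force: [-0.4, 2.5, 5.0]
opening: 0.0417
finger_force: 15.0
```

Call:
{"fn": "apply_moves", "kwargs": {
  "rows": [
    {"offset": [0,0,0.5],"turn": 0},
    {"offset": [0,0,2],"turn": 0},
    {"offset": [0,0,4],"turn": 0},
    {"offset": [0,0,4],"turn": 0}
  ]
}}

```text
clock: 9.02
tool_pos: [0.5108, -0.2035, 0.0517]
eef_rot: [0.421, 3.109, -0.002]
ft_force: [1.2, 0.3, -0.4]
opening: 0.0411
finger_force: 15.0
```

Call:
{"fn": "apply_moves", "kwargs": {
  "rows": [
    {"offset": [0,0,3.5],"turn": 0},
    {"offset": [1,2,6],"turn": 0},
    {"offset": [2,5,8],"turn": 0},
    {"offset": [3,9,8],"turn": 0},
    {"offset": [4,13,8],"turn": 0},
    {"offset": [5,17,8],"turn": 0},
    {"offset": [6,21,8],"turn": 0},
    {"offset": [7,25,8],"turn": 0},
    {"offset": [8,29,8],"turn": 0},
    {"offset": [9,33,8],"turn": 0},
    {"offset": [9.7,37,8],"turn": 0},
    {"offset": [10,41,8],"turn": 0}
  ]
}}

```text
clock: 10.02
tool_pos: [0.6096, 0.2092, 0.128]
eef_rot: [-0.422, -3.113, 0.0]
ft_force: [0.5, -0.0, 0.1]
opening: 0.0408
finger_force: 15.0
```

Call:
{"fn": "apply_moves", "kwargs": {
  "rows": [
    {"offset": [0.1,2.5,0],"turn": 0},
    {"offset": [0.3,4.5,0],"turn": 0},
    {"offset": [0.3,5.8,0],"turn": 0},
    {"offset": [0.3,5.8,0],"turn": 0},
    {"offset": [0.3,5.8,0],"turn": 0},
    {"offset": [0.3,5.8,0],"turn": 0}
  ]
}}

```text
clock: 10.52
tool_pos: [0.6124, 0.2639, 0.1285]
eef_rot: [-0.423, -3.113, 0.001]
ft_force: [0.7, 0.4, -1.4]
opening: 0.0412
finger_force: 15.0
```

Call:
{"fn": "apply_moves", "kwargs": {
  "rows": [
    {"offset": [0,0,-1],"turn": 0},
    {"offset": [0,0,-2],"turn": 0},
    {"offset": [0,0,-2.6],"turn": 0},
    {"offset": [0,0,-3],"turn": 0},
    {"offset": [0,0,-3.4],"turn": 0},
    {"offset": [0,0,-3.8],"turn": 0},
    {"offset": [0,0,-3.8],"turn": 0}
  ]
}}

```text
clock: 11.1
tool_pos: [0.6124, 0.2651, 0.09]
eef_rot: [-0.422, -3.113, 0.0]
ft_force: [0.1, 0.4, -0.4]
opening: 0.0413
finger_force: 15.0
```

Run:
```python
from h import *
print(bot.get_state()["ft_force"])
s=grab("scene")
a=cv2.cvtColor(s["image"],cv2.COLOR_RGB2BGR)[290:370,320:420]
cv2.imwrite("pics/r1.png",cv2.resize(a,None,fx=7,fy=7,interpolation=cv2.INTER_CUBIC))
```

```text
[ 0.0745107   0.43481629 -0.4452477 ]
```

View pics/r1.png

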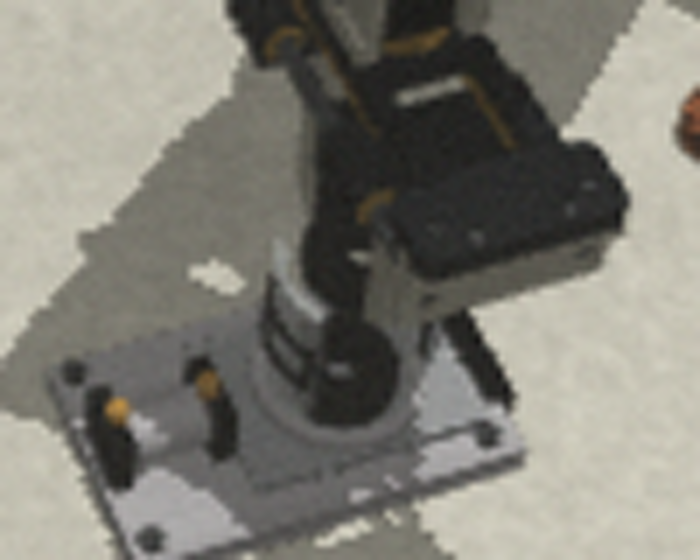

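The gripper is in the slots with no force, and the ring is entering the mouth. Continuing down.

Call:
{"fn": "apply_moves", "kwargs": {
  "rows": [
    {"offset": [0,0,-0.4],"turn": 0},
    {"offset": [0,0,-0.8],"turn": 0},
    {"offset": [0,0,-1.2],"turn": 0},
    {"offset": [0,0,-1.6],"turn": 0},
    {"offset": [0,0,-1.6],"turn": 0}
  ]
}}

```text
clock: 11.57
tool_pos: [0.6126, 0.2652, 0.0741]
eef_rot: [0.422, 3.113, 0.0]
ft_force: [0.9, 0.6, -0.1]
opening: 0.0414
finger_force: 15.0
```

Call:
{"fn": "apply_moves", "kwargs": {
  "rows": [
    {"offset": [0,0,-0.5],"turn": 0},
    {"offset": [0,0,-1],"turn": 0},
    {"offset": [0,0,-1.5],"turn": 0},
    {"offset": [0,0,-2],"turn": 0},
    {"offset": [0,0,-2.5],"turn": 0},
    {"offset": [0,0,-3],"turn": 0},
    {"offset": [0,0,-3],"turn": 0}
  ]
}}

```text
clock: 12.15
tool_pos: [0.6127, 0.2651, 0.0438]
eef_rot: [0.422, 3.113, 0.0]
ft_force: [3.2, -0.5, 0.4]
opening: 0.0415
finger_force: 15.0
```

Call:
{"fn": "apply_moves", "kwargs": {
  "rows": [
    {"offset": [0,0,-0.1],"turn": 0},
    {"offset": [0,0,-0.2],"turn": 0},
    {"offset": [0,0,-0.2],"turn": 0}
  ]
}}

```text
clock: 12.4
tool_pos: [0.6126, 0.2652, 0.0427]
eef_rot: [0.422, 3.113, 0.0]
ft_force: [5.2, -0.5, 1.9]
opening: 0.0412
finger_force: 15.0
```

Call:
{"fn": "apply_moves", "kwargs": {
  "rows": [
    {"offset": [0.1,0,-0.1],"turn": 0},
    {"offset": [0.1,0,-0.2],"turn": 0},
    {"offset": [0.1,0,-0.2],"turn": 0}
  ]
}}

```text
clock: 12.65
tool_pos: [0.6127, 0.2651, 0.0401]
eef_rot: [-0.421, -3.112, 0.001]
ft_force: [0.5, 0.3, -0.6]
opening: 0.0414
finger_force: 15.0
```

Call:
{"fn": "apply_moves", "kwargs": {
  "rows": [
    {"offset": [0,0,-0.1],"turn": 0},
    {"offset": [0,0,-0.2],"turn": 0},
    {"offset": [0,0,-0.2],"turn": 0}
  ]
}}

```text
clock: 12.9
tool_pos: [0.6129, 0.2652, 0.0386]
eef_rot: [-0.421, -3.112, 0.001]
ft_force: [-1.3, -0.2, 1.2]
opening: 0.0416
finger_force: 15.0
```

Call:
{"fn": "apply_moves", "kwargs": {
  "rows": [
    {"offset": [0,0,-0.1],"turn": 0},
    {"offset": [0,0,-0.1],"turn": 0}
  ]
}}

```text
clock: 13.07
tool_pos: [0.613, 0.2652, 0.0386]
eef_rot: [-0.421, -3.112, 0.001]
ft_force: [-5.8, -1.4, 10.6]
opening: 0.0412
finger_force: 15.0
```

Call:
{"fn": "apply_moves", "kwargs": {
  "rows": [
    {"offset": [0,0,0],"turn": 0},
    {"offset": [0,0,0],"turn": 0},
    {"offset": [0,0,0],"turn": 0},
    {"offset": [0,0,0],"turn": 0},
    {"offset": [0,0,1],"turn": 0},
    {"offset": [0,0,3],"turn": 0},
    {"offset": [0,0,6],"turn": 0},
    {"offset": [0,0,9],"turn": 0}
  ],
  "jaw": 0.62
}}

```text
clock: 13.73
tool_pos: [0.613, 0.265, 0.1289]
eef_rot: [-0.421, -3.112, 0.001]
ft_force: [-0.0, -0.0, 0.3]
opening: 0.0576
finger_force: 0.0
```

Call:
{"fn": "apply_moves", "kwargs": {
  "rows": [
    {"offset": [-1.3,-3.9,0],"turn": 0},
    {"offset": [-2.6,-7.8,0],"turn": 0},
    {"offset": [-3.9,-11.7,0],"turn": 0},
    {"offset": [-5.2,-15.6,0],"turn": 0},
    {"offset": [-6.5,-19.5,0],"turn": 0},
    {"offset": [-7.8,-23.4,0],"turn": 0},
    {"offset": [-9.1,-27.3,0],"turn": 0},
    {"offset": [-10.4,-31.2,0],"turn": 0},
    {"offset": [-11.7,-35.1,-1],"turn": 0},
    {"offset": [-13.2,-39,-3],"turn": 0},
    {"offset": [-14.6,-43,-5],"turn": 0},
    {"offset": [-15.8,-46.7,-7],"turn": 0}
  ]
}}

```text
clock: 14.73
tool_pos: [0.4584, -0.193, 0.0637]
eef_rot: [0.421, 3.111, -0.001]
ft_force: [2.0, -1.2, -0.1]
opening: 0.0575
finger_force: 0.0
```

Call:
{"fn": "apply_moves", "kwargs": {
  "rows": [
    {"offset": [0,0,-1.5],"turn": 0},
    {"offset": [0,0,-2.5],"turn": 0},
    {"offset": [0,0,-3],"turn": 0},
    {"offset": [0,0,-3],"turn": 0},
    {"offset": [0,0,-3],"turn": 0}
  ]
}}

```text
clock: 15.15
tool_pos: [0.4595, -0.1904, 0.0339]
eef_rot: [0.419, 3.113, -0.0]
ft_force: [-0.3, -0.6, 0.5]
opening: 0.0575
finger_force: 0.0
```

Call:
{"fn": "apply_moves", "kwargs": {
  "rows": [
    {"offset": [-0.3,-0.7,0],"turn": 0},
    {"offset": [-0.5,-1.2,-0.5],"turn": 0},
    {"offset": [-0.5,-1.2,-1.5],"turn": 0},
    {"offset": [-0.5,-1.2,-2.2],"turn": 0},
    {"offset": [-0.5,-1.2,-2.5],"turn": 0},
    {"offset": [-0.5,-1.2,-2.5],"turn": 0},
    {"offset": [-0.5,-1.2,-2.5],"turn": 0}
  ]
}}

```text
clock: 15.73
tool_pos: [0.4538, -0.203, 0.008]
eef_rot: [-0.421, -3.113, -0.0]
ft_force: [0.1, 0.3, 0.8]
opening: 0.0578
finger_force: 0.0
```

Call:
{"fn": "apply_moves", "kwargs": {
  "rows": [
    {"offset": [0,0,0],"turn": 0},
    {"offset": [0,0,0],"turn": 0},
    {"offset": [0,0,0],"turn": 0},
    {"offset": [0,0,0],"turn": 0},
    {"offset": [0,0,0],"turn": 0}
  ],
  "jaw": 0
}}

```text
clock: 16.15
tool_pos: [0.454, -0.2032, 0.0086]
eef_rot: [0.421, 3.113, -0.0]
ft_force: [0.3, 0.8, 2.0]
opening: 0.0415
finger_force: 15.0
```

Call:
{"fn": "apply_moves", "kwargs": {
  "rows": [
    {"offset": [0,0,0.5],"turn": 0},
    {"offset": [0,0,2],"turn": 0},
    {"offset": [0,0,5],"turn": 0},
    {"offset": [0,0,8],"turn": 0},
    {"offset": [0,0,11],"turn": 0},
    {"offset": [0,0,12],"turn": 0},
    {"offset": [0,0,12],"turn": 0}
  ]
}}

```text
clock: 16.73
tool_pos: [0.4549, -0.2038, 0.1306]
eef_rot: [0.421, 3.109, -0.003]
ft_force: [0.6, -1.1, -1.7]
opening: 0.0413
finger_force: 15.0
```

Call:
{"fn": "apply_moves", "kwargs": {
  "rows": [
    {"offset": [1.3,3.9,0],"turn": 0},
    {"offset": [2.6,7.8,0],"turn": 0},
    {"offset": [3.9,11.7,0],"turn": 0},
    {"offset": [5.2,15.6,0],"turn": 0},
    {"offset": [6.5,19.5,0],"turn": 0},
    {"offset": [7.8,23.4,0],"turn": 0},
    {"offset": [9.1,27.3,0],"turn": 0},
    {"offset": [10.4,31.2,0],"turn": 0},
    {"offset": [11.7,35.1,0],"turn": 0},
    {"offset": [13,39,0],"turn": 0},
    {"offset": [14.3,42.9,0],"turn": 0},
    {"offset": [15.2,45.5,0],"turn": 0}
  ]
}}

```text
clock: 17.73
tool_pos: [0.6054, 0.255, 0.1258]
eef_rot: [-0.419, -3.111, 0.001]
ft_force: [0.1, 0.2, -0.8]
opening: 0.0413
finger_force: 15.0
```

Call:
{"fn": "apply_moves", "kwargs": {
  "rows": [
    {"offset": [0.7,1.3,0],"turn": 0},
    {"offset": [0.7,1.3,0],"turn": 0},
    {"offset": [0.7,1.3,0],"turn": 0},
    {"offset": [0.7,1.3,0],"turn": 0}
  ]
}}

```text
clock: 18.07
tool_pos: [0.6121, 0.2638, 0.1268]
eef_rot: [-0.422, -3.111, 0.002]
ft_force: [0.4, -0.3, -0.3]
opening: 0.0413
finger_force: 15.0
```

Call:
{"fn": "apply_moves", "kwargs": {
  "rows": [
    {"offset": [0.1,0.1,-1],"turn": 0},
    {"offset": [0.1,0.1,-2],"turn": 0},
    {"offset": [0.1,0.1,-2.5],"turn": 0},
    {"offset": [0.1,0.1,-3],"turn": 0},
    {"offset": [0.1,0.1,-3.5],"turn": 0},
    {"offset": [0.1,0.1,-4],"turn": 0},
    {"offset": [0.1,0.1,-4],"turn": 0}
  ]
}}

```text
clock: 18.65
tool_pos: [0.6134, 0.2656, 0.0872]
eef_rot: [-0.421, -3.112, 0.001]
ft_force: [0.6, 0.4, -0.9]
opening: 0.0415
finger_force: 15.0
```

Call:
{"fn": "apply_moves", "kwargs": {
  "rows": [
    {"offset": [0,0,-0.5],"turn": 0},
    {"offset": [0,0,-1],"turn": 0},
    {"offset": [0,0,-1.5],"turn": 0},
    {"offset": [0,0,-2],"turn": 0},
    {"offset": [0,0,-2.5],"turn": 0},
    {"offset": [0,0,-3],"turn": 0},
    {"offset": [0,0,-3],"turn": 0}
  ]
}}

```text
clock: 19.23
tool_pos: [0.6133, 0.2656, 0.057]
eef_rot: [-0.421, -3.112, 0.001]
ft_force: [0.2, -0.4, -1.5]
opening: 0.0417
finger_force: 15.0
```

Call:
{"fn": "apply_moves", "kwargs": {
  "rows": [
    {"offset": [0,0,-0.2],"turn": 0},
    {"offset": [0,0,-0.4],"turn": 0},
    {"offset": [0,0,-0.5],"turn": 0},
    {"offset": [0,0,-0.5],"turn": 0}
  ]
}}

```text
clock: 19.57
tool_pos: [0.6138, 0.2658, 0.0532]
eef_rot: [-0.422, -3.113, 0.0]
ft_force: [0.7, -0.1, -1.2]
opening: 0.0414
finger_force: 15.0
```

Call:
{"fn": "apply_moves", "kwargs": {
  "rows": [
    {"offset": [0,0,-0.1],"turn": 0},
    {"offset": [0,0,-0.1],"turn": 0}
  ]
}}

```text
clock: 19.73
tool_pos: [0.6139, 0.2658, 0.0523]
eef_rot: [-0.422, -3.113, 0.0]
ft_force: [-0.6, 0.0, -1.7]
opening: 0.0412
finger_force: 15.0
```

Call:
{"fn": "apply_moves", "kwargs": {
  "rows": [
    {"offset": [0,0,-0.1],"turn": 0},
    {"offset": [0,0,-0.1],"turn": 0},
    {"offset": [0,0,-0.1],"turn": 0}
  ]
}}

```text
clock: 19.98
tool_pos: [0.6139, 0.2658, 0.0514]
eef_rot: [-0.421, -3.113, 0.0]
ft_force: [0.0, -0.1, -0.5]
opening: 0.0413
finger_force: 15.0
```

Call:
{"fn": "apply_moves", "kwargs": {
  "rows": [
    {"offset": [0,0,-0.1],"turn": 0},
    {"offset": [0,0,-0.1],"turn": 0}
  ]
}}

```text
clock: 20.15
tool_pos: [0.614, 0.2659, 0.0506]
eef_rot: [0.421, 3.113, 0.0]
ft_force: [-0.8, 0.1, 1.7]
opening: 0.0416
finger_force: 15.0
```

Call:
{"fn": "apply_moves", "kwargs": {
  "rows": [
    {"offset": [0,0,0],"turn": 0},
    {"offset": [0,0,0],"turn": 0},
    {"offset": [0,0,0],"turn": 0},
    {"offset": [0,0,0],"turn": 0},
    {"offset": [0,0,1],"turn": 0},
    {"offset": [0,0,3],"turn": 0},
    {"offset": [0,0,6],"turn": 0},
    {"offset": [0,0,8],"turn": 0}
  ],
  "jaw": 0.62
}}

```text
clock: 20.82
tool_pos: [0.6144, 0.266, 0.1333]
eef_rot: [0.421, 3.111, 0.001]
ft_force: [-0.8, -0.1, -0.4]
opening: 0.0574
finger_force: 0.0
```

Call:
{"fn": "apply_moves", "kwargs": {
  "rows": [
    {"offset": [-1.9,-3.6,0],"turn": 0},
    {"offset": [-3.8,-7.2,0],"turn": 0},
    {"offset": [-5.7,-10.8,0],"turn": 0},
    {"offset": [-7.6,-14.4,0],"turn": 0},
    {"offset": [-9.5,-18,0],"turn": 0},
    {"offset": [-11.3,-21.5,0],"turn": 0},
    {"offset": [-11.3,-21.5,0],"turn": 0},
    {"offset": [-11.3,-21.5,0],"turn": 0}
  ]
}}

```text
clock: 21.48
tool_pos: [0.5008, 0.0496, 0.1314]
eef_rot: [0.426, 3.112, 0.0]
ft_force: [0.2, 0.1, 0.0]
opening: 0.0577
finger_force: 0.0
```

Run:
```python
from h import *
s=grab("scene"); t=grab("top")
a=cv2.cvtColor(s["image"],cv2.COLOR_RGB2BGR)[300:370,335:405]
b=cv2.cvtColor(t["image"],cv2.COLOR_RGB2BGR)[185:235,175:225]
cv2.imwrite("pics/st.png",np.hstack([cv2.resize(a,(400,400),interpolation=cv2.INTER_CUBIC),cv2.resize(b,(400,400),interpolation=cv2.INTER_CUBIC)]))
g=cv2.resize(t["image"][195:228,182:214],None,fx=8,fy=8,interpolation=cv2.INTER_CUBIC); g=cv2.cvtColor(g,cv2.COLOR_RGB2GRAY)
c=max(cv2.findContours((g<62).astype(np.uint8),cv2.RETR_EXTERNAL,cv2.CHAIN_APPROX_NONE)[0],key=cv2.contourArea)
e=cv2.fitEllipse(c); print((np.array(e[0])+.5)/8-.5+[182,195],np.array(e[1])/8,onz(t,(np.array(e[0])+.5)/8-.5+[182,195],.0575))
for n,F in(("scene",s),("top",t)):
  for d in imaging.spot_point(n,"follower_knob")[:2]: print(n,d,onz(F,d["uv"],.0835))
```

```text
[196.68103313 211.46645355] [17.82393456 19.64195251] [0.6114864  0.26071415 0.0575    ]
scene {'uv': [353.1, 261.2], 'confidence': 0.81} [0.50162542 0.0582366  0.0835    ]
scene {'uv': [364.7, 347.5], 'confidence': 0.33} [0.6594637  0.29856644 0.0835    ]
top {'uv': [198.6, 215.4], 'confidence': 0.19} [0.59895843 0.24975204 0.0835    ]
top {'uv': [206.9, 296.3], 'confidence': 0.17} [0.40699038 0.2305973  0.0835    ]
```

View pics/st.png

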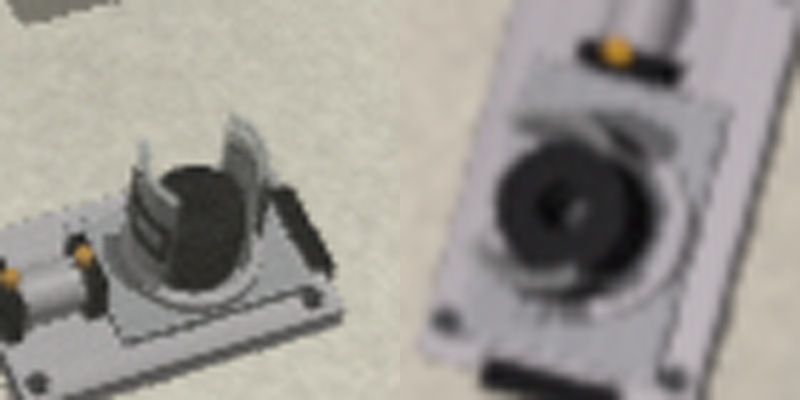

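The stack of three lies flat in the tube at scene (371,340), its top between the bars. Now the follower.

Call:
{"fn": "apply_moves", "kwargs": {
  "rows": [
    {"offset": [0,0.05,-1.5],"turn": 0},
    {"offset": [0,0.05,-3],"turn": 0},
    {"offset": [0,0.05,-4.5],"turn": 0},
    {"offset": [0,0.05,-6],"turn": 0},
    {"offset": [0,0.05,-6.5],"turn": 0},
    {"offset": [0,0.05,-6.5],"turn": 0}
  ]
}}

```text
clock: 22.18
tool_pos: [0.5004, 0.052, 0.0643]
eef_rot: [-0.42, -3.111, 0.0]
ft_force: [0.1, 0.3, -0.1]
opening: 0.0578
finger_force: 0.0
```

Call:
{"fn": "apply_moves", "kwargs": {
  "rows": [
    {"offset": [0,0,0],"turn": 0},
    {"offset": [0,0,0],"turn": 0},
    {"offset": [0,0,0],"turn": 0},
    {"offset": [0,0,0],"turn": 0},
    {"offset": [0,0,0],"turn": 0},
    {"offset": [0,0,0],"turn": 0},
    {"offset": [0,0,0],"turn": 0}
  ],
  "jaw": 0,
  "newtons": 25
}}

```text
clock: 22.77
tool_pos: [0.501, 0.0512, 0.0655]
eef_rot: [0.422, 3.113, -0.0]
ft_force: [-1.1, -0.9, 0.9]
opening: 0.0217
finger_force: 25.0
```

Call:
{"fn": "apply_moves", "kwargs": {
  "rows": [
    {"offset": [0,0,1],"turn": 0},
    {"offset": [0,0,3],"turn": 0},
    {"offset": [0,0,6],"turn": 0},
    {"offset": [0,0,9],"turn": 0},
    {"offset": [0,0,11],"turn": 0},
    {"offset": [0,0,11],"turn": 0}
  ]
}}

```text
clock: 23.27
tool_pos: [0.5026, 0.0514, 0.1796]
eef_rot: [0.421, 3.107, 0.002]
ft_force: [0.4, -0.4, -2.7]
opening: 0.0216
finger_force: 25.0
```

Call:
{"fn": "apply_moves", "kwargs": {
  "rows": [
    {"offset": [1.8,3.5,0],"turn": 0},
    {"offset": [3.6,7,0],"turn": 0},
    {"offset": [5.4,10.5,0],"turn": 0},
    {"offset": [7.2,14,0],"turn": 0},
    {"offset": [9,17.5,0],"turn": 0},
    {"offset": [10.5,20.3,0],"turn": 0},
    {"offset": [11.2,21.5,0],"turn": 0},
    {"offset": [11.2,21.5,0],"turn": 0},
    {"offset": [11.2,21.5,0],"turn": 0},
    {"offset": [11.2,21.5,0],"turn": 0}
  ]
}}

```text
clock: 24.1
tool_pos: [0.6121, 0.2654, 0.1743]
eef_rot: [-0.422, -3.111, 0.002]
ft_force: [0.2, -0.8, -2.8]
opening: 0.0214
finger_force: 25.0
```

Call:
{"fn": "apply_moves", "kwargs": {
  "rows": [
    {"offset": [0,0,0],"turn": 0},
    {"offset": [0,0,0],"turn": 0}
  ]
}}

```text
clock: 24.27
tool_pos: [0.6127, 0.2654, 0.1754]
eef_rot: [-0.423, -3.113, 0.0]
ft_force: [-0.1, -0.4, -2.9]
opening: 0.0212
finger_force: 25.0
```

Call:
{"fn": "apply_moves", "kwargs": {
  "rows": [
    {"offset": [0,0,-0.7],"turn": 0},
    {"offset": [0,0,-1.2],"turn": 0},
    {"offset": [0,0,-1.6],"turn": 0},
    {"offset": [0,0,-2],"turn": 0},
    {"offset": [0,0,-2.4],"turn": 0},
    {"offset": [0,0,-2.6],"turn": 0},
    {"offset": [0,0,-2.6],"turn": 0}
  ]
}}

```text
clock: 24.85
tool_pos: [0.6127, 0.2663, 0.1487]
eef_rot: [-0.421, -3.112, 0.001]
ft_force: [0.1, 0.4, -3.9]
opening: 0.0214
finger_force: 25.0
```

Call:
{"fn": "apply_moves", "kwargs": {
  "rows": [
    {"offset": [0,0,-0.5],"turn": 0},
    {"offset": [0,0,-1],"turn": 0},
    {"offset": [0,0,-1.5],"turn": 0},
    {"offset": [0,0,-2],"turn": 0},
    {"offset": [0,0,-2.2],"turn": 0},
    {"offset": [0,0,-2.2],"turn": 0}
  ]
}}

```text
clock: 25.35
tool_pos: [0.6126, 0.2662, 0.1265]
eef_rot: [-0.421, -3.112, 0.001]
ft_force: [0.3, 0.2, -3.2]
opening: 0.0216
finger_force: 25.0
```

Call:
{"fn": "apply_moves", "kwargs": {
  "rows": [
    {"offset": [0,0,-0.1],"turn": 0},
    {"offset": [0,0,-0.2],"turn": 0},
    {"offset": [0,0,-0.2],"turn": 0}
  ]
}}

```text
clock: 25.6
tool_pos: [0.6129, 0.2663, 0.1254]
eef_rot: [0.422, 3.113, 0.0]
ft_force: [0.1, 1.0, -3.2]
opening: 0.0214
finger_force: 25.0
```

Call:
{"fn": "apply_moves", "kwargs": {
  "rows": [
    {"offset": [0,0,-0.1],"turn": 0},
    {"offset": [0,0,-0.15],"turn": 0},
    {"offset": [0,0,-0.15],"turn": 0}
  ]
}}

```text
clock: 25.85
tool_pos: [0.6129, 0.2663, 0.1238]
eef_rot: [-0.422, -3.113, 0.0]
ft_force: [-0.3, -0.0, -2.0]
opening: 0.0212
finger_force: 25.0
```

Call:
{"fn": "apply_moves", "kwargs": {
  "rows": [
    {"offset": [0,0,-0.1],"turn": 0},
    {"offset": [0,0,-0.1],"turn": 0}
  ]
}}

```text
clock: 26.02
tool_pos: [0.6132, 0.2664, 0.1233]
eef_rot: [0.422, 3.112, 0.0]
ft_force: [-0.1, -0.9, 0.1]
opening: 0.0211
finger_force: 25.0
```

Seated at the expected height. Releasing and clearing out.

Call:
{"fn": "apply_moves", "kwargs": {
  "rows": [
    {"offset": [0,0,0],"turn": 0},
    {"offset": [0,0,0],"turn": 0},
    {"offset": [0,0,0],"turn": 0},
    {"offset": [0,0,0],"turn": 0},
    {"offset": [0,0,1],"turn": 0},
    {"offset": [0,0,3],"turn": 0},
    {"offset": [0,0,6],"turn": 0},
    {"offset": [0,0,8],"turn": 0}
  ],
  "jaw": 0.62
}}

```text
clock: 26.68
tool_pos: [0.6133, 0.2665, 0.206]
eef_rot: [0.421, 3.111, 0.002]
ft_force: [0.2, -0.4, 0.1]
opening: 0.0579
finger_force: 0.0
```

Call:
{"fn": "apply_moves", "kwargs": {
  "rows": [
    {"offset": [-2,-3.5,0],"turn": 0},
    {"offset": [-4,-7,0],"turn": 0},
    {"offset": [-6,-10.5,0],"turn": 0},
    {"offset": [-8,-14,0],"turn": 0},
    {"offset": [-10,-18,0],"turn": 0},
    {"offset": [-11,-20,0],"turn": 0},
    {"offset": [-11,-20,0],"turn": 0},
    {"offset": [-11,-20,0],"turn": 0}
  ]
}}

```text
clock: 27.35
tool_pos: [0.503, 0.0655, 0.2039]
eef_rot: [0.425, 3.111, 0.001]
ft_force: [-0.0, -0.2, 0.3]
opening: 0.0573
finger_force: 0.0
```

Run:
```python
from h import *
s=grab("scene"); t=grab("top")
a=cv2.cvtColor(s["image"],cv2.COLOR_RGB2BGR)[290:370,330:410]
b=cv2.cvtColor(t["image"],cv2.COLOR_RGB2BGR)[185:235,175:225]
cv2.imwrite("pics/fin.png",np.hstack([cv2.resize(a,(400,400),interpolation=cv2.INTER_CUBIC),cv2.resize(b,(400,400),interpolation=cv2.INTER_CUBIC)]))
```

```text
(no output)
```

View pics/fin.png

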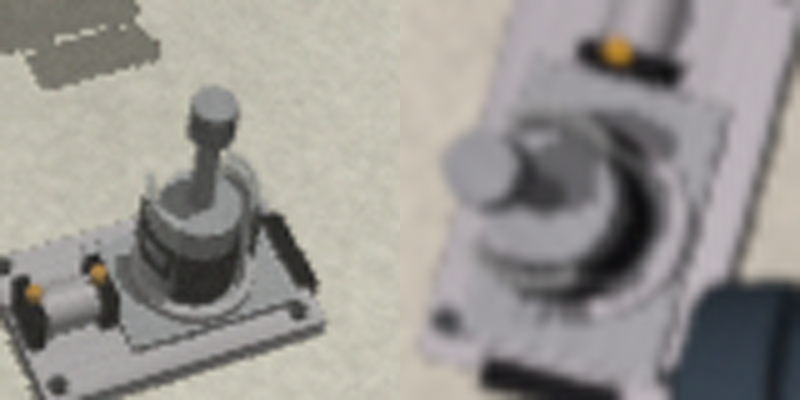

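The follower stands upright in the tube, knob at scene (373,311), on the flat three-ring stack whose top edge lies between the bars.

```bash
python3 -c "
from h import *
print(ticket.job_done())"
```

```text
the job is handed in; nothing more can be done
None
```

I added two rings to the one in the tube, which puts the top of the stack at about 57.5 mm, between the lines at about 50 and 68 mm. The follower is back upright on top and the job is handed in; no verdict came back.

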